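# Run a locked loading slide to its end stop

## Robot

A 6-joint arm with a two-finger parallel gripper is mounted at the origin on a cart in front of the work surface, level with it; the furniture and walls round the work are solid. World frame = base frame: x ahead of the robot, y to its left, z up, the work surface at z = 0. Lengths are in m, angles in rad, forces in N, time in s.
With the tool pointing down it reaches from about 0.375 to 0.9 m from the base axis. Payload 3.1 kg.
Tool frame: the origin (TCP) lies where the fingers leave the gripper's body, on its centre line; the fingertips stand 70 mm ahead of it and the grasp point (between the pads) lies 51 mm ahead of it; z points along the fingers, y is the line along which they close (so a half turn about z gives the same grasp; the last joint's range is limited). The gripper opens to 87 mm and grips with 3 to 60 N. Pads are 19 mm wide; open, the fingers measure 117 mm over their backs; the gripper's body (75 mm by 190 mm) begins 51 mm behind the grasp point.
Start: joints at [-1.474, 0.527, 1.433, -0, 1.181, -0.178], TCP at [0.17, -0.602, 0.292] pointing down, gripper open.
Joint ranges: [-3.08, 3.08], [-0.75, 2.2], [0.22, 2.44], [-1.43, 4.57], [0, 2.65], [-2.85, 2.85]. Speed limits (rad/s): [2.79, 2.79, 3.14, 3.14, 3.14, 3.14].

## Interface

Orientations are given as a rotation vector (axis times angle).
In Python, from cell import robot gives the robot as it stands. The module is installed in compiled form; this text tells all that it offers.
- The arm moves only by the tool jog_arm, never from a script. Its argument "rows" is a list of rows, each a list of 3 entries, a list of its own where there are three numbers: the shift along the tool's x, y, z in m, then the turn, a rotation vector about the tool's x, y, z in rad, then the finger opening in m, from 0 to 0.087. A call has 1 to 20 rows; each row is the pose to reach, as a shift and turn from the pose commanded when the call began, along the tool's axes at that moment; what a row does not reach only later rows make up. A row lasts 1/10 s, in which the tool goes at most 50 mm and 8.59 degrees, less where a joint would pass 70% of its speed; a pose out of reach is approached as far as the arm can. A call with a gripper value outside its range is refused whole. The fingers move at their own pace and stop on an object; "grip_force" is the grip in N (left out, the last holds). Time passes only in rows, so rows that repeat a pose let the fingers close. It gives the time, the measured TCP pose, the force, the opening and the grip force at its end, in the units of the state.
- robot.sense(): the state, without advancing time (a new reading comes with each control period).
- robot.grab_frame(name): name is "side" or "top"; returns (picture, depth): 400x640x3 uint8, red, green, blue; 400x640 float32, m along the optical axis (not along the pixel's ray), 0 where there is no reading.
- robot.camera_model(name): a dict with "mtx" (3x3 intrinsics, pixels), "k1" (the pictures are not rectified: a ray, as slopes to the right and down, at radius r is drawn at 1 + k1 r^2 times it, then the intrinsics apply), "position" and "orientation" of the camera in the world. Camera axes: x right, y down, z forward; pixel columns grow to the right and rows downward; lengths in m; the calibration is good to about 2 mm. A picture is of the moment at which its call begins. camera_model takes no time and is no camera call.
- robot.job_done(): hands the job in; it is judged then, once.
Trained networks look in the newest picture that a camera, given by its name, has taken for a name from the list of things; names that differ only in an ending like _2 or _b are one class to them, and where a whole thing is asked for, a point or a joint stands for the part that bears it (a point fixed in the world has none). Each returns a list of dicts, best first, with "conf" (0 to 1); they miss things now and then, are a little off and sometimes report something else, mostly with a low value. They report only what shows in the picture. A call takes as long as a camera call. They do not tell look-alikes from the thing itself.
- robot.look_for(camera, thing): "centre" ([x, y, z] in m, in world coordinates, good to about 4 mm: the middle of the surface that is visible of it).
- robot.silhouettes(camera, thing): "pixels" (400x640 bool, what is visible of it).
- robot.place_of(camera, thing): "centre" ([x, y, z] in m, in world coordinates, good to about 4 mm: a listed point, or the origin of a listed thing).
The state is a dict: "time_s": time; "joint_pos": joint angles; "joint_velocities": joint speeds; "tau": joint torques, N m; "tool_pos": TCP position; "ee_rot": TCP orientation; "contact_force": force on the tool from outside, world axes, zero at the start; "moment": the same for the moment, N m; "width": finger opening in m; "grip_force": force on a finger pad.
Only numpy, scipy, OpenCV 4.12 (cv2) and the standard library are available. Lean on these libraries where they do the work, as an engineer would, in place of code of your own. Each camera call takes 0.05 s, during which the arm holds its last target. There are 200 camera calls.

## Task

With the fingertips alone, press the lock button on the slide's carriage and, keeping it held down all the way, push the carriage along its rails until it meets the end stop; then let the button come up so that the lock catches there. Do not grasp or lift anything: the cast hub rides along in its nest and must not be touched by the fingers, and the things lying around stay where they are.

Things in the scene. Friction and masses are not known exactly. Their poses are not given: they have to be found in the camera images.
- slide_base: The locking slide's aluminium base, 280 x 100 mm, its top 17 mm above the bench, fixed to the bench. Origin at the centre of its underside (on the bench); its x axis runs along the two steel rails in the direction in which the carriage travels (roughly away from the robot), z up. The carriage plate on it is 136 mm long and 96 mm wide, its top 47 mm above the bench. A forked bar of the end stop and the start keeper lie hidden under the carriage.
- carriage (a joint): Travel of the carriage along the base's x axis in m: 0 = start, where it is locked (with some 3 mm of play). It meets the end stop at 0.060 to 0.100, depending on where the stop is clamped. It slides with about 2 N of friction, plus light damping.
- lock_button (a joint): How far the lock button is pressed in m: 0 = up (locked at the start or at the stop), 0.008 = fully down. Spring: about 2 N at first, 6 N fully down. A tooth under it clears the lock once the button is more than 0.004 down. Let go half way, the tooth springs up and later runs against the lock of the end stop, about 21 mm short of it. At the stop the tooth springs up behind that lock and holds the carriage with some 3 mm of play.
- button_top (a point): Centre of the flat top of the lock button, a plain round steel plunger, 34 mm dia, pressed straight down; 71 mm above the bench when up. It stands in a black round collar of 46 mm dia whose top is 61 mm above the bench. It rides on the carriage.
- push_wall_face (a point): Point on the face of the upright aluminium push wall of the carriage that looks toward the button. The wall stands just ahead of the button in the travel direction: face 24 mm from the button's centre, 8 mm thick, 50 mm wide, top 95 mm above the bench; this point is 83 mm above the bench, on the wall's mid line. A finger on the button can push the carriage by this wall.
- carriage_nose (a point): Middle of the carriage plate's leading edge, 41 mm above the bench; this edge meets the stop. Axes as the base.
- stop_face (a point): Point on the end stop's face that the carriage's nose meets, 41 mm above the bench; axes as the base. The stop is a dark steel block 28 x 60 mm, 52 mm high above the bench, with a screw on top, fixed on the base. The travel still to go is the distance from carriage_nose to this point along the base's x.
- hub_center (a point): Centre (half-way up) of the cast aluminium hub, 62 mm dia at its flange, 31 mm high, standing loose in the ring nest of the carriage, 71 mm ahead of the button's centre; its top is 78 mm above the bench.
- nest (a point): Centre of the nest's floor on the carriage (47 mm above the bench); the ring round the hub has 65 mm bore and is 7 mm high.
- spare_hub: a second, identical cast hub (62 mm dia, 31 mm high) standing on the bench behind the slide; loose, to be left alone. Origin at the centre of its underside.
- spacer_a: a plain brass spacer ring (29 mm dia, 21 mm high) standing beside the slide; loose, to be left alone. Origin at the centre of its underside.
- spacer_b: another such brass spacer on the slide's other side; loose, to be left alone. Origin at the centre of its underside.
- brass_nut: a brass hex nut (32x28x14 mm) lying beside the slide; loose, to be left alone. Origin at the centre of its underside.
- screwdriver: a screwdriver with an orange handle (195x30x29 mm) lying at the left; loose, to be left alone. Origin at the centre of its underside.
- pliers: combination pliers (173x58x16 mm) lying at the left; loose, to be left alone. Origin at the centre of its underside.
- cast_hub: The same hub; origin at the centre of its underside.
Not all that is in view belongs to the job. Leave any blue or green look-alike of the cast_hub alone.

How it is judged:
By the outcome, as a careful person would: the job done as asked, in the order asked, and still so for the second after the job is handed in, with the robot touching nothing.
It also fails if it takes over 35 s, if anything falls off the work surface, if the arm or the gripper's body presses on something with over 40 N, if the wrist force passes 120 N, or if a joint passes its speed limit or range.

## Working session

There is one attempt and no reset: what is moved stays moved. The work goes in short steps, Python scripts to look and compute and a tool call to move; the robot and the scene stay as the last step left them, time stands still between calls to the robot, and variables do not carry over. Pictures are saved under pics/ and viewed, at most 10 in all, crops included, and the job is handed in when it is done.

Besides the shell and the picture viewer there is one more tool, called by a JSON object that holds its "api" and its "payload". jog_arm: Moves the arm, as the interface text tells. Its arguments: {"type":"object","properties":{"rows":{"type":"array"},"grip_force":{"type":"number"}},"required":["rows"]}

```bash
mkdir -p pics; python3 - <<'E'
from cell import robot
import cv2,numpy as np
s=robot.sense();print(s['time_s'],s['tool_pos'],s['ee_rot'],s['width'])
ims=[]
for c in("top","side"):
    p,d=robot.grab_frame(c);np.savez(f"{c}.npz",p=p,d=d);cv2.imwrite(f"pics/{c}0.png",p[:,:,::-1])
    for t in("button_top","push_wall_face","carriage_nose","stop_face","hub_center","slide_base"):
        print(c,t,[(np.round(r["centre"],4).tolist(),round(r["conf"],2)) for r in robot.place_of(c,t)[:3]])
    m=robot.camera_model(c);print(m["position"],m["orientation"])
E
```

```text
0.0 [ 0.16958109 -0.60095151  0.2913065 ] [-3.10990603e+00 -4.30015120e-01 -1.62635803e-04] 0.08711562683229541
top button_top [([0.4406, -0.1047, 0.0718], 0.57)]
top push_wall_face [([0.4588, -0.1007, 0.0804], 0.87)]
top carriage_nose [([0.5451, -0.0824, 0.0385], 0.94)]
top stop_face [([0.4365, -0.1078, 0.0729], 0.74), ([0.6132, -0.0687, 0.0379], 0.59)]
top hub_center [([0.5059, -0.0954, 0.0622], 0.9), ([0.7684, -0.1949, 0.0146], 0.87), ([0.3886, 0.2164, 0.0158], 0.82)]
top slide_base [([0.5461, -0.0828, -0.0054], 0.67), ([0.4591, -0.1036, 0.0831], 0.64)]
[0.39723454 0.02055897 1.08686981] [-2.11959074  2.13151724 -0.16205143]
side button_top [([0.438, -0.1061, 0.0691], 0.49)]
side push_wall_face [([0.4644, -0.1085, 0.0766], 0.96)]
side carriage_nose [([0.5456, -0.0821, 0.0446], 0.66)]
side stop_face [([0.6133, -0.0711, 0.0445], 0.65)]
side hub_center [([0.3871, 0.2189, 0.0196], 0.82), ([0.5148, -0.0919, 0.0587], 0.76), ([0.7665, -0.1953, 0.0147], 0.47)]
side slide_base [([0.5411, -0.0846, 0.0038], 0.83)]
[0.33331734 0.70817111 0.54661839] [-0.5346955   2.56339615 -1.3821612 ]
```

View pics/top0.png

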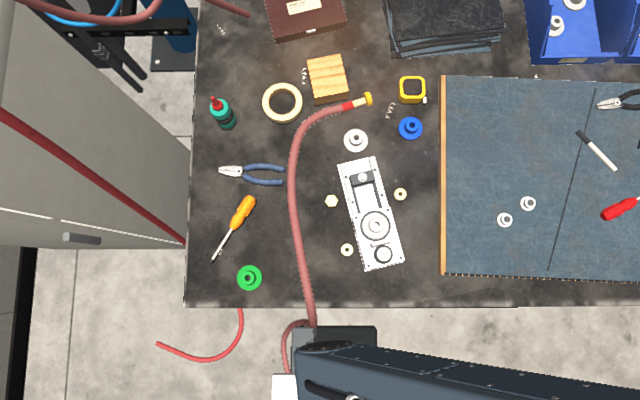

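View pics/side0.png

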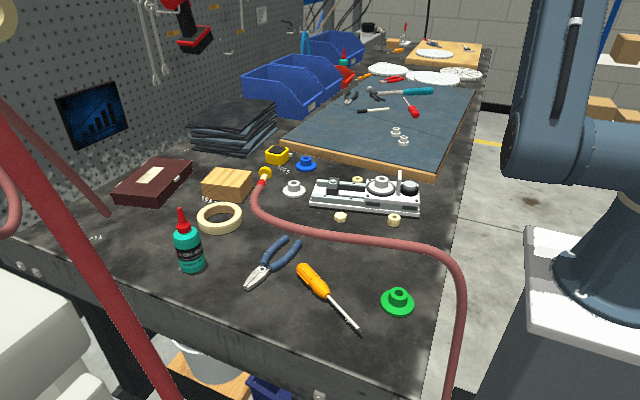

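The slide sits at about (370,213) in the top view, with the button at (383,254), the nest and hub at (376,226) and the end stop at (362,178). The blue hub (410,128), green hub (249,278) and spare hub (355,140) stay untouched. Next I'll refine the geometry from depth.

```bash
cat > h.py <<'E'
import cv2,numpy as np
from scipy.spatial.transform import Rotation as R
def cloud(m,d):
    K=np.array(m["mtx"]);h,w=d.shape
    uv=np.stack(np.meshgrid(np.arange(w),np.arange(h)),-1).reshape(-1,1,2).astype(np.float64)
    n=cv2.undistortPoints(uv,K,np.array([m["k1"],0,0,0.]))[:,0]
    P=np.c_[n,np.ones(len(n))]*d.reshape(-1,1)
    o=np.array(m["orientation"]);M=R.from_rotvec(o) if o.size==3 else R.from_matrix(o)
    return (M.apply(P)+m["position"]).reshape(h,w,3)
E
python3 - <<'E'
from cell import robot
from h import *
z=np.load("top.npz");C=cloud(robot.camera_model("top"),z["d"])
ok=(z["d"]>0)&(C[...,0]>.38)&(C[...,0]<.72)&(C[...,1]>-.17)&(C[...,1]<0)
def sel(a,b):
    return C[ok&(C[...,2]>a)&(C[...,2]<b)]
for n,a,b in(("base",.010,.024),("plate",.042,.0505)):
    P=sel(a,b);print(n,len(P),P[:,2].mean(),cv2.minAreaRect((P[:,:2]*1000).astype(np.float32)))
b=np.array([.4406,-.1047])
P=sel(.066,.076);P=P[np.hypot(*(P[:,:2]-b).T)<.025];print("btn",len(P),P.mean(0),cv2.minEnclosingCircle((P[:,:2]*1000).astype(np.float32)))
P=sel(.088,.1);print("wall",len(P),P.mean(0),cv2.minAreaRect((P[:,:2]*1000).astype(np.float32)))
P=sel(.049,.056);P=P[P[:,0]>.59];print("stop",len(P),P.mean(0),cv2.minAreaRect((P[:,:2]*1000).astype(np.float32)))
c=z["p"][145:285,315:425];cv2.imwrite("pics/crop.png",cv2.resize(c[:,:,::-1],None,fx=4,fy=4,interpolation=2))
E
```

```text
base 1320 0.01660808016374348 ((558.7384033203125, -83.84083557128906), (169.0584259033203, 320.073974609375), 87.80720520019531)
plate 1207 0.04648626742767256 ((527.811279296875, -87.24329376220703), (235.1638641357422, 96.40696716308594), 13.55656909942627)
btn 159 [ 0.43814898 -0.10874651  0.0702546 ] ((438.32080078125, -108.63101196289062), 16.77560043334961)
wall 72 [ 0.46561094 -0.10230083  0.09365052] ((465.49237060546875, -101.8023681640625), (7.363969802856445, 48.387168884277344), 13.528029441833496)
stop 208 [ 0.6276172  -0.0627317   0.05193488] ((628.0801391601562, -62.923709869384766), (27.906448364257812, 59.51911544799805), 12.709766387939453)
```

View pics/crop.png

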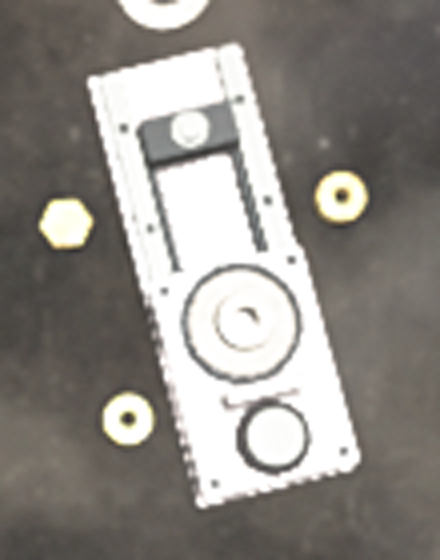

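The crop confirms the aluminium hub in its nest with the button behind it and the wall between them; the axis yaw is about 13.5°.

```bash
cat >> h.py <<'E'
A=np.radians(13.5);U=np.array([np.cos(A),np.sin(A),0]);B=np.array([.4383,-.1087,0])
def rel(s,along,tip):
    T=R.from_rotvec(s["ee_rot"]);g=B+U*along+[0,0,tip+.07]
    G=R.from_matrix(np.c_[U,[U[1],-U[0],0],[0,0,-1]])
    return np.round(T.inv().apply(g-s["tool_pos"]),4),np.round((T.inv()*G).as_rotvec(),4)
def where(s):
    d=s["tool_pos"]-B;return np.round([d@U,d@[-U[1],U[0],0],d[2]-.07],4)
E
python3 - <<'E'
from cell import robot
from h import *
s=robot.sense();print(rel(s,.010,.22),rel(s,.010,.09),where(s),s["contact_force"])
E
```

```text
(array([ 0.4023, -0.401 ,  0.0023]), array([0.    , 0.    , 0.0392])) (array([ 0.4023, -0.401 ,  0.1323]), array([0.    , 0.    , 0.0392])) [-0.3763 -0.4165  0.2223] [ 0.29761271 -0.52402032 -0.82667411]
```

{"api": "jog_arm", "payload": {"rows": [[[0.1,-0.1,0],[0,0,0.039],0],[[0.2,-0.2,0],[0,0,0.039],0],[[0.3,-0.3,0],[0,0,0.039],0],[[0.402,-0.401,0],[0,0,0.039],0],[[0.402,-0.401,0],[0,0,0.039],0],[[0.402,-0.401,0],[0,0,0.039],0],[[0.402,-0.401,0],[0,0,0.039],0],[[0.402,-0.401,0],[0,0,0.039],0],[[0.402,-0.401,0],[0,0,0.039],0],[[0.402,-0.401,0],[0,0,0.039],0],[[0.402,-0.401,0],[0,0,0.039],0],[[0.402,-0.401,0],[0,0,0.039],0],[[0.402,-0.401,0],[0,0,0.039],0],[[0.402,-0.401,0],[0,0,0.039],0],[[0.402,-0.401,0.03],[0,0,0.039],0],[[0.402,-0.401,0.06],[0,0,0.039],0],[[0.402,-0.401,0.09],[0,0,0.039],0],[[0.402,-0.401,0.11],[0,0,0.039],0],[[0.402,-0.401,0.12],[0,0,0.039],0],[[0.402,-0.401,0.12],[0,0,0.039],0]], "grip_force": 10}}

```text
time_s: 2.7
tool_pos: [0.4469, -0.1074, 0.1713]
ee_rot: [-3.119, -0.366, 0.004]
contact_force: [0.5, 0.6, -0.4]
width: 0.0006
grip_force: 0.0
```

```bash
python3 - <<'E'
from cell import robot
from h import *
p,d=robot.grab_frame("side");s=robot.sense();print(s["time_s"],where(s),rel(s,.010,.073),s["contact_force"],s["width"])
cv2.imwrite("pics/s1.png",cv2.resize(p[120:250,270:460,::-1],None,fx=4,fy=4,interpolation=2))
E
```

```text
2.75 [ 0.0093 -0.0009  0.1022] (array([ 0.0007, -0.0009,  0.0292]), array([-0.0003,  0.0005, -0.0014])) [-0.45331485 -0.39078817  0.5532095 ] 0.0002465413078621795
```

View pics/s1.png

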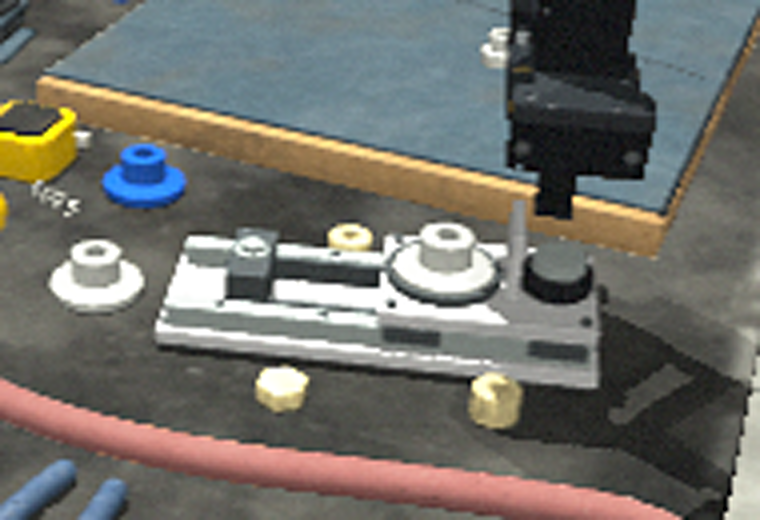

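The closed fingertips are at (555,200), above the button (558,260) and clear of the wall (517,240). Now I'll descend and press in steps.

{"api": "jog_arm", "payload": {"rows": [[[0,0,0.01],[0,0,0],0],[[0,0,0.02],[0,0,0],0],[[0,0,0.026],[0,0,0],0],[[0,0,0.029],[0,0,0],0],[[0,0,0.031],[0,0,0],0],[[0,0,0.033],[0,0,0],0],[[0,0,0.034],[0,0,0],0],[[0,0,0.035],[0,0,0],0],[[0,0,0.035],[0,0,0],0]]}}

```text
time_s: 3.65
tool_pos: [0.4476, -0.1064, 0.1374]
ee_rot: [-3.12, -0.37, 0.0]
contact_force: [-1.1, 1.0, 3.3]
width: 0.0008
grip_force: 1.7
```

```bash
python3 - <<'E'
from cell import robot
from h import *
s=robot.sense();print(s["time_s"],where(s),s["contact_force"])
E
```

```text
3.65 [0.0096 0.0001 0.0674] [-1.12909946  0.96515212  3.25311468]
```

{"api": "jog_arm", "payload": {"rows": [[[0,0,0.0015],[0,0,0],0],[[0,0,0.003],[0,0,0],0],[[0,0,0.0035],[0,0,0],0],[[0,0,0.0035],[0,0,0],0],[[0.002,0,0.0035],[0,0,0],0],[[0.004,0,0.0035],[0,0,0],0],[[0.006,0,0.0035],[0,0,0],0],[[0.008,0,0.0035],[0,0,0],0],[[0.011,0,0.0035],[0,0,0],0],[[0.014,0,0.0035],[0,0,0],0],[[0.014,0,0.0035],[0,0,0],0]]}}

```text
time_s: 4.75
tool_pos: [0.4614, -0.1031, 0.1338]
ee_rot: [-3.12, -0.369, 0.0]
contact_force: [-0.5, 1.8, 5.6]
width: 0.0004
grip_force: 2.6
```

```bash
python3 - <<'E'
from cell import robot
from h import *
p,d=robot.grab_frame("side");s=robot.sense();print(s["time_s"],where(s),s["contact_force"],s["moment"])
cv2.imwrite("pics/s2.png",cv2.resize(p[120:250,270:460,::-1],None,fx=4,fy=4,interpolation=2))
E
```

```text
4.8 [0.0238 0.0001 0.0638] [-1.08029845  1.36646838  4.79998879] [ 0.24129863  0.1705217  -0.02174909]
```

View pics/s2.png

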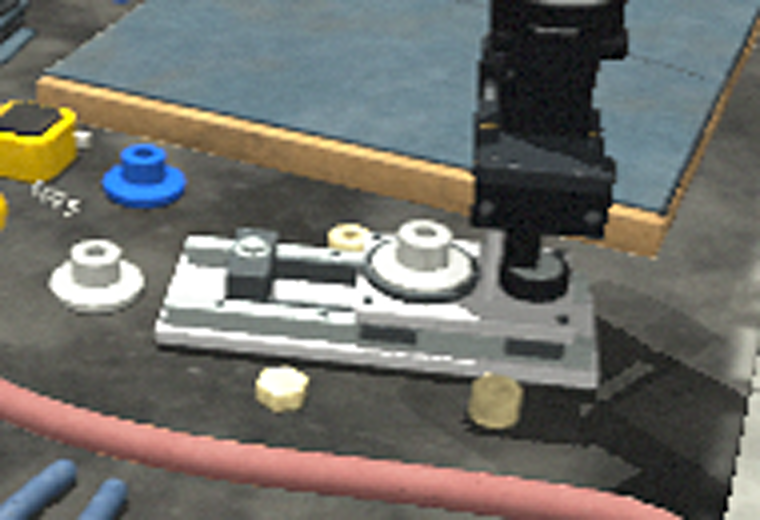

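The carriage rides along with the finger: the hub is now at (423,265) and the button is held 7 mm down. I'll continue.

{"api": "jog_arm", "payload": {"rows": [[[0.002,0,0],[0,0,0],0],[[0.004,0,0],[0,0,0],0],[[0.007,0,0],[0,0,0],0],[[0.01,0,0],[0,0,0],0],[[0.013,0,0],[0,0,0],0],[[0.016,0,0],[0,0,0],0],[[0.019,0,0],[0,0,0],0],[[0.022,0,0],[0,0,0],0],[[0.025,0,0],[0,0,0],0],[[0.028,0,0],[0,0,0],0],[[0.031,0,0],[0,0,0],0],[[0.034,0,0],[0,0,0],0],[[0.037,0,0],[0,0,0],0],[[0.04,0,0],[0,0,0],0],[[0.043,0,0],[0,0,0],0],[[0.045,0,0],[0,0,0],0],[[0.045,0,0],[0,0,0],0]]}}

```text
time_s: 6.5
tool_pos: [0.5051, -0.0925, 0.1338]
ee_rot: [-3.119, -0.37, 0.0]
contact_force: [-1.7, 1.7, 5.1]
width: 0.0007
grip_force: 2.6
```

```bash
python3 - <<'E'
from cell import robot
from h import *
p,d=robot.grab_frame("side");s=robot.sense();print(s["time_s"],where(s),s["contact_force"],s["moment"])
C=cloud(robot.camera_model("side"),d);
for t in("carriage_nose","stop_face","push_wall_face","button_top"):
    print(t,[(np.round([(r["centre"]-B)@U,r["centre"][2]],4),round(r["conf"],2)) for r in robot.place_of("side",t)[:2]])
cv2.imwrite("pics/s3.png",cv2.resize(p[120:250,270:460,::-1],None,fx=4,fy=4,interpolation=2))
E
```

```text
6.55 [0.0687 0.0002 0.0638] [-1.36946461  1.89815703  5.43571614] [ 0.21312684  0.20347667 -0.01776259]
carriage_nose [(array([0.1682, 0.0435]), 0.73)]
stop_face [(array([0.1779, 0.0441]), 0.75), (array([ 0.1631, -0.0007]), 0.31)]
push_wall_face [(array([0.0804, 0.0821]), 0.63)]
button_top [(array([0.0585, 0.0662]), 0.53)]
```

View pics/s3.png

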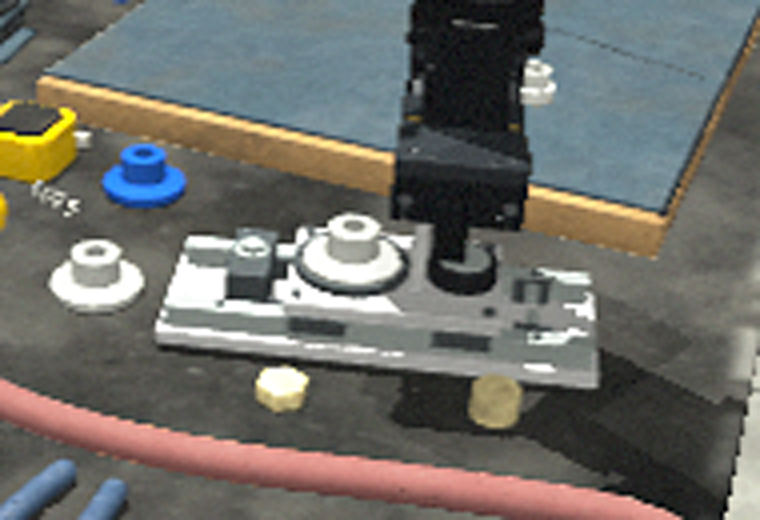

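The gap from nose to stop is about 13 mm. I'll approach slowly.

{"api": "jog_arm", "payload": {"rows": [[[0.001,0,0],[0,0,0],0],[[0.002,0,0],[0,0,0],0],[[0.0035,0,0],[0,0,0],0],[[0.005,0,0],[0,0,0],0],[[0.0065,0,0],[0,0,0],0],[[0.008,0,0],[0,0,0],0],[[0.009,0,0],[0,0,0],0],[[0.01,0,0],[0,0,0],0],[[0.011,0,0],[0,0,0],0],[[0.012,0,0],[0,0,0],0],[[0.013,0,0],[0,0,0],0],[[0.013,0,0],[0,0,0],0]]}}

```text
time_s: 7.95
tool_pos: [0.517, -0.0896, 0.1337]
ee_rot: [-3.119, -0.37, 0.003]
contact_force: [-3.1, 0.2, 5.6]
width: 0.0003
grip_force: 2.7
```

```bash
python3 - <<'E'
from cell import robot
from h import *
s=robot.sense();print(s["time_s"],where(s),s["contact_force"],s["contact_force"]@U)
E
```

```text
7.95 [0.081  0.0002 0.0637] [-3.11287689  0.16787831  5.6117567 ] -2.987677440784163
```

{"api": "jog_arm", "payload": {"rows": [[[0.001,0,0],[0,0,0],0],[[0.002,0,0],[0,0,0],0],[[0.003,0,0],[0,0,0],0],[[0.004,0,0],[0,0,0],0],[[0.004,0,0],[0,0,0],0]]}}

```text
time_s: 8.45
tool_pos: [0.5197, -0.0889, 0.1336]
ee_rot: [-3.119, -0.371, 0.008]
contact_force: [-5.9, -2.4, 6.2]
width: 0.0003
grip_force: 4.2
```

```bash
python3 - <<'E'
from cell import robot
from h import *
s=robot.sense();print(s["time_s"],where(s),s["contact_force"],s["contact_force"]@U)
p,d=robot.grab_frame("side")
for t in("carriage_nose","stop_face","push_wall_face","button_top"):
    print(t,[(np.round([(r["centre"]-B)@U,r["centre"][2]],4),round(r["conf"],2)) for r in robot.place_of("side",t)[:2]])
cv2.imwrite("pics/s4.png",cv2.resize(p[150:230,290:430,::-1],None,fx=5,fy=5,interpolation=2))
E
```

```text
8.45 [0.0838 0.0002 0.0636] [-5.91579461 -2.43208681  6.17602852] -6.3201001205516025
carriage_nose [(array([0.1796, 0.0407]), 0.83), (array([0.0963, 0.0813]), 0.49)]
stop_face [(array([0.1768, 0.0422]), 0.56), (array([0.1419, 0.0464]), 0.27)]
push_wall_face []
button_top [(array([0.0721, 0.0654]), 0.41)]
```

View pics/s4.png

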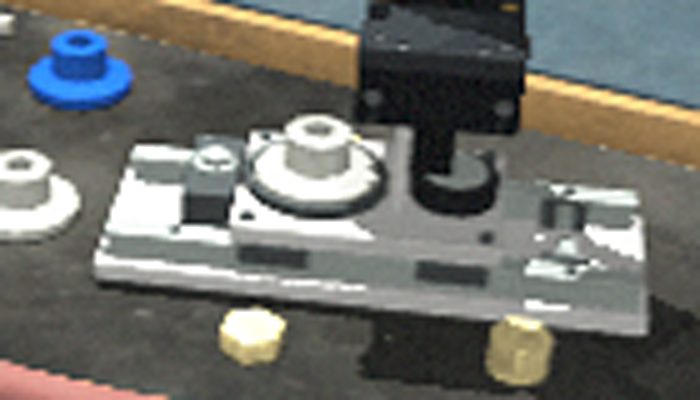

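{"api": "jog_arm", "payload": {"rows": [[[0.001,0,0],[0,0,0],0],[[0.002,0,0],[0,0,0],0],[[0.003,0,0],[0,0,0],0],[[0.004,0,0],[0,0,0],0],[[0.004,0,0],[0,0,0],0]]}}

```text
time_s: 9.2
tool_pos: [0.5202, -0.0888, 0.1336]
ee_rot: [-3.118, -0.374, 0.02]
contact_force: [-14.9, -9.8, 12.4]
width: 0.0005
grip_force: 11.2
```

```bash
python3 - <<'E'
from cell import robot
from h import *
s=robot.sense();print(s["time_s"],where(s),s["contact_force"],s["contact_force"]@U)
E
```

```text
9.2 [0.0843 0.0003 0.0636] [-14.92287752  -9.82319132  12.43570017] -16.80373570039946
```

The finger is firmly on the stop (17 N, no motion). I'll ease off the push, then release the button straight up.

{"api": "jog_arm", "payload": {"rows": [[[-0.002,0,0],[0,0,0],0],[[-0.004,0,0],[0,0,0],0],[[-0.004,0,0],[0,0,0],0],[[-0.004,0,-0.002],[0,0,0],0],[[-0.004,0,-0.004],[0,0,0],0],[[-0.004,0,-0.006],[0,0,0],0],[[-0.004,0,-0.009],[0,0,0],0],[[-0.006,0,-0.012],[0,0,0],0],[[-0.009,0,-0.016],[0,0,0],0],[[-0.01,0,-0.03],[0,0,0],0],[[-0.01,0,-0.06],[0,0,0],0],[[-0.01,0,-0.09],[0,0,0],0],[[-0.04,0,-0.12],[0,0,0],0],[[-0.04,-0.05,-0.12],[0,0,0],0],[[-0.04,0.05,-0.12],[0,0,0],0],[[-0.04,0.1,-0.12],[0,0,0],0],[[-0.04,0.15,-0.12],[0,0,0],0],[[-0.04,0.2,-0.12],[0,0,0],0],[[-0.04,0.2,-0.12],[0,0,0],0],[[-0.04,0.2,-0.12],[0,0,0],0]]}}

```text
time_s: 11.2
tool_pos: [0.5361, -0.2991, 0.2549]
ee_rot: [3.112, 0.36, 0.011]
contact_force: [-0.1, 0.6, -0.1]
width: 0.0003
grip_force: 0.0
```

```bash
python3 - <<'E'
from cell import robot
from h import *
s=robot.sense();print(s["time_s"],s["tool_pos"],s["contact_force"])
p,d=robot.grab_frame("top");C=cloud(robot.camera_model("top"),d)
q=B+U*.071;r=np.hypot(C[...,0]-q[0],C[...,1]-q[1])
P=C[(d>0)&(r<.022)&(C[...,2]>.0625)&(C[...,2]<.08)];print("btn",len(P),P.mean(0),np.median(P[:,2]),(P.mean(0)-B)@U)
for t in("carriage_nose","stop_face"):
    print(t,[(np.round([(r["centre"]-B)@U,r["centre"][2]],4),round(r["conf"],2)) for r in robot.place_of("top",t)[:2]])
p2,_=robot.grab_frame("side")
a=cv2.resize(p[145:285,315:425],None,fx=3,fy=3);b=cv2.resize(p2[150:230,290:430],(735,420))[:,:460]
cv2.imwrite("pics/f.png",np.hstack([a,b])[:,:,::-1])
E
```

```text
11.2 [ 0.53609907 -0.29907133  0.2549149 ] [-0.11119647  0.60463184 -0.06185976]
btn 6 [ 0.51916877 -0.0806692   0.0678724 ] 0.06929883976109064 0.08517802379110706
carriage_nose [(array([0.0333, 0.0025]), 0.71), (array([0.1817, 0.0412]), 0.57)]
stop_face [(array([0.1806, 0.0396]), 0.78), (array([0.144 , 0.0469]), 0.33)]
```

View pics/f.png

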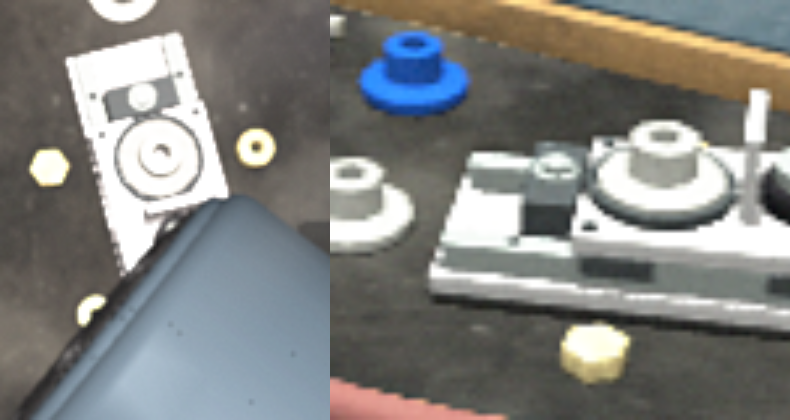

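The carriage is at the stop, and the hub and the visible spacers are undisturbed. The arm hides the button from above, so I'll check its height in the side depth.

```bash
python3 - <<'E'
from cell import robot
from h import *
z=np.load("side.npz");m=robot.camera_model("side")
p,d=robot.grab_frame("side");print(robot.sense()["time_s"])
for n,D,t in(("before",z["d"],0),("after",d,.071)):
    C=cloud(m,D);q=B+U*t;r=np.hypot(C[...,0]-q[0],C[...,1]-q[1]);P=C[(D>0)&(r<.012)&(C[...,2]>.05)]
    print(n,len(P),np.percentile(P[:,2],[20,50,80]))
    P=C[(D>0)&(r<.03)&(C[...,2]>.066)&(C[...,2]<.075)&((C-q)@U<.018)];print((P.mean(0)-B)@U,len(P))
E
```

```text
11.45
before 35 [0.07063625 0.07120253 0.07183986]
0.0011220310331530022 93
after 32 [0.07100422 0.07161298 0.07219149]
0.072033600188697 92
```

The button is fully up (71 mm, the same as before the move), travel is about 71 mm and the carriage is at the stop, so the lock has caught. Handing in.

```bash
python3 -c "
from cell import robot
print(robot.job_done())"
```

```text
the job is handed in; nothing more can be done
None
```

The job is handed in, with no verdict returned: the button stayed held down while the carriage was pushed about 71 mm onto the end stop, then released, and it came fully up there; I did not pull back on the carriage to test the lock.

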